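Zero check: key in the sequence, then key the knurled collar home and hold it

ROBOT

A 7-joint arm with a two-finger parallel gripper is mounted at the origin on the work surface. World frame = base frame: x ahead of the robot, y to its left, z up, the work surface at z = 0. Lengths are in mm, angles in rad, forces in N, time in s.
With the tool pointing down it reaches from about 400 to 875 mm from the base axis. Payload 4.4 kg.
Tool frame: the origin (TCP) lies between the finger pads, 19 mm behind the fingertips; this is the grasp point; z points along the fingers, y is the line along which they close (so a half turn about z gives the same grasp; the last joint's range is limited). The gripper opens to 85 mm and grips with 20 to 120 N. Pads are 22 mm wide; open, the fingers measure 114 mm over their backs; the gripper's body (76 mm by 85 mm) begins 54 mm behind the grasp point. The pads swing forward as they close: fully open they stand 13 mm farther back than shut.
Start: joints at [-1.372, 0.628, 0.038, 1.517, -0.027, 0.996, -0.02], TCP at [170.091, 627.365, 250.013] pointing down, gripper open.
Joint ranges: [-3.06, 3.06], [-0.37, 2.12], [-1.25, 1.32], [0.18, 2.47], [-1.1, 4.24], [0.23, 1.98], [-2.94, 2.94]. Speed limits (rad/s): [2.57, 2.57, 3.14, 3.14, 3.14, 3.14, 3.14].

INTERFACE

Orientations are given as [roll, pitch, yaw] about the fixed x, y, z axes, in that order (R = Rz(yaw) Ry(pitch) Rx(roll)).
In Python, from cell import read_state, cams, ctrl, models gives the robot as it stands. The module is installed in compiled form; this text tells all that it offers.
- The arm moves only by the tool nudge_tcp, called after ">>>" as name([rows], argument=value, ...), one row to a line, values as JSON. Schema: {"type":"object","properties":{"segments":{"type":"object","properties":{"sx":{"type":"array","items":{"type":"number"},"minItems":1,"maxItems":12},"sy":{"type":"array","items":{"type":"number"},"minItems":1,"maxItems":12},"sz":{"type":"array","items":{"type":"number"},"minItems":1,"maxItems":12},"wx":{"type":"array","items":{"type":"number"},"minItems":1,"maxItems":12},"wy":{"type":"array","items":{"type":"number"},"minItems":1,"maxItems":12},"wz":{"type":"array","items":{"type":"number"},"minItems":1,"maxItems":12},"jaw":{"type":"array","items":{"type":"number"},"minItems":1,"maxItems":12}},"additionalProperties":false,"required":["sx","sy","sz","wx","wy","wz","jaw"]},"only":{"type":"string"},"quiet":{"type":"boolean"},"lines":{"type":"string"}},"required":["segments"],"additionalProperties":false}. segments is an object with one list for each field, all of the same length, 1 to 12, a row being the entries at one place: sx, sy, sz (the shift in mm), wx, wy, wz (a rotation vector in rad), jaw (the finger opening in mm); each row shifts and turns the commanded pose from where the row before left it, along the tool's axes as they then stand; what a row does not reach is not made up. A row lasts 1/10 s, in which the tool goes at most 50 mm and 0.15 rad, less where a joint would pass 70% of its speed; a pose out of reach is approached as far as the arm can. The fingers move at their own pace and stop on an object; the grip force is fixed at half the most. Time passes only in rows, so rows that do not move let the fingers close. The tool returns the time, the measured TCP pose, the force, the opening and the grip force at its end. only (a regular expression) keeps the lines of the reply that match it, lines (a string "A,B") keeps lines A to B, and quiet returns only ok. Input that does not fit is refused with a message, and nothing moves.
- read_state(): the state, without advancing time (a new reading comes with each control period).
- cams.get_image(name): name is "scene" or "top"; returns (picture, depth): 480x640x3 uint8, blue, green, red; 480x640 float32, mm along the optical axis (not along the pixel's ray), 0 where there is no reading.
- cams.calibration(name): a dict with "fx", "fy", "cx", "cy" (pixels), "k1" (the pictures are not rectified: a ray, as slopes to the right and down, at radius r is drawn at 1 + k1 r^2 times it, then the intrinsics apply), "rvec" (rotation vector, rad) and "tvec" (3), from world to camera coordinates, as OpenCV has them. Camera axes: x right, y down, z forward; pixel columns grow to the right and rows downward; lengths in mm; the calibration is good to about 2 mm. A picture is of the moment at which its call begins. calibration takes no time and is no camera call.
- ctrl.finish_job(): hands the job in; it is judged then, once.
Trained networks look in the newest picture that a camera, given by its name, has taken for a name from the list of things; names that differ only in an ending like _2 or _b are one class to them, and where a whole thing is asked for, a point or a joint stands for the part that bears it (a point fixed in the world has none). Each returns a list of dicts, best first, with "confidence" (0 to 1); they miss things now and then, are a little off and sometimes report something else, mostly with a low value. They report only what shows in the picture. A call takes as long as a camera call. They do not tell look-alikes from the thing itself.
- models.search_frame(thing, camera): "extent" ([left, top, right, bottom] in pixels, round what is visible of it).
- models.mark_of(thing, camera): "position" ([column, row] in pixels: a listed point, or the origin of a listed thing).
The state is a dict: "clock": time; "qpos": joint angles; "qd": joint speeds; "tau": joint torques, N m; "eef_pos": TCP position; "tool_rot": TCP orientation; "force": force on the tool from outside, world axes, zero at the start; "torque": the same for the moment, N m; "width": finger opening in mm; "gripper_force": force on a finger pad.
Only numpy, scipy, OpenCV 4.12 (cv2) and the standard library are available. Lean on these libraries where they do the work, as an engineer would, in place of code of your own. Each camera call takes 0.05 s, during which the arm holds its last target. There are 200 camera calls.

TASK

Start the zero check by pressing the three keys of the white console fully down one at a time, as you see them from the robot's side: left, then right, then middle. Then turn the knurled collar on the round check cell until its hidden keyways drop over the pins, push it fully home against its spring and finish while still holding it down there; letting go would let it spring back up. Leave the weight, bin, tape roll and screwdriver where they are.

Things in the scene. Friction and masses are not known exactly. Their poses are not given: they have to be found in the camera images.
- console: White keypad box 120 deep (x) x 170 wide (y) x 45 mm high, fixed, left or right of the check cell, turned up to 20 degrees; origin: centre of its underside, x away from the robot, y to its left. On top, nearer the robot, a row along y of three identical light grey keys, 24 mm diameter, 47 mm apart, in black housings (40 mm diameter, 12 mm high); purple panel with dark screen behind them.
- key_left_top (a point): Centre of the top face of the key on the robot's left (+y end of the row), 67 mm above the bench when up.
- key_mid_top (a point): Centre of the top face of the middle key, 67 mm above the bench when up.
- key_right_top (a point): Centre of the top face of the key on the robot's right (-y end of the row), 67 mm above the bench when up.
- key_left (a joint): Travel of the left key, m: 0 up, 0.006 fully down; it counts as pressed beyond 0.004. Spring from 1.2 N to 4 N at full travel; it comes back up.
- key_mid (a joint): Travel of the middle key, same as key_left.
- key_right (a joint): Travel of the right key, same as key_left.
- cell_seat (a point): Check cell: aluminium stand fixed to the bench, foot 110 mm diameter, flat flange 72 mm diameter on top. This point: centre of the flange's top, 50 mm above the bench, z up. Hidden in the collar stands a 28 mm diameter spigot, 34 mm high, with two cross pins (6 mm thick, centre 21 mm above the flange) along +x and -x of this frame, reaching 20.5 mm from the axis.
- collar: Steel knurled collar, closed top, 52 mm outer diameter, 42 mm high, about 0.2 kg, loose on the spigot (1 mm radial play); origin: centre of its underside, z up. Two hidden keyways along its own +x and -x, so it fits every half turn; they take the pins within 0.1 rad. Starts floating on the piston, underside 12 mm above the flange, turned 0.45 to 1.2 rad anticlockwise (from above) of the pins.
- collar_grip (a point): Grip point on the collar's axis, 29 mm above its underside: gripped across the diameter with the TCP here, the fingertips clear the flange even at home. Turning clockwise by the start angle (26 to 69 degrees) lines the keyways up. Pushed down out of line the collar stops on the pins after 2 mm; in line it goes down 12 mm until its underside lies on the flange: home.
- piston (a joint): Hidden spring piston in the spigot that carries the collar, m: 0 fully up (start), 0.010 to 0.012 when the collar is home. Its spring pushes up with 4.5 N at 0 and 10.5 N at 0.012; less the collar's weight, about 8.5 N of push holds the collar home. It lifts the collar again when let go.
- weight: Bystander: steel test weight, 56 mm in diameter, 60 mm high with a knob on top; origin at the centre of its underside.
- bin: Bystander: small open blue bin 120 x 90 x 50 mm; origin at the centre of its underside.
- tape: Bystander: pale tape roll lying flat, 90 mm in diameter, 24 mm high; origin at the centre of its underside.
- screwdriver: Bystander: screwdriver 190 mm long lying on the bench with a green handle, beyond the cell or console; its x axis runs along it.
There are look-alikes about, which are no part of the job. Of the things like the part that bears cell_seat, leave any that is orange or yellow; of the rest the smaller one is meant.

How it is judged:
By the outcome, as a careful person would: the job done as asked, in the order asked, and still so for the second after the job is handed in, while the arm keeps its last pose, push and grip.
It also fails if it takes over 51 s, if anything falls off the work surface, if the arm or the gripper's body presses on something with over 40 N, if the wrist force passes 120 N, or if a joint passes its speed limit or range.

## Working session

There is one attempt and no reset: what is moved stays moved. The work goes in short steps, Python scripts to look and compute and a tool call to move; the robot and the scene stay as the last step left them, time stands still between calls to the robot, and variables do not carry over. Pictures are saved under pics/ and viewed, at most 10 in all, crops included, and the job is handed in when it is done.

```bash
mkdir -p pics
```

Create h.py:
```python
import numpy as np, cv2
from cell import read_state, cams, ctrl, models
from scipy.spatial.transform import Rotation as R
def cal(n):
    c=cams.calibration(n); K=np.array([[c['fx'],0,c['cx']],[0,c['fy'],c['cy']],[0,0,1.]])
    return K,np.array([c['k1'],0,0,0,0.]),cv2.Rodrigues(np.array(c['rvec'],float))[0],np.array(c['tvec'],float).ravel()
def ray(n,p):
    K,d,Rm,t=cal(n); q=cv2.undistortPoints(np.array([[p]],float),K,d).ravel()
    return -Rm.T@t, Rm.T@np.array([q[0],q[1],1])
def atz(n,p,z):
    o,v=ray(n,p); return o+v*(z-o[2])/v[2]
def atd(n,p,dep):
    o,v=ray(n,p); return o+v*dep
def proj(n,P):
    K,d,Rm,t=cal(n); return cv2.projectPoints(np.array(P,float).reshape(-1,1,3),cv2.Rodrigues(Rm)[0],t,K,d)[0].reshape(-1,2)
```

Run:
```python
from h import *
for n in('scene','top'):
    im,d=cams.get_image(n); cv2.imwrite(f'pics/{n}0.png',im); np.save(f'{n}_d.npy',d)
    for t in('console','key_left_top','key_mid_top','key_right_top','collar','cell_seat','collar_grip'):
        for r in models.mark_of(t,n)[:4]: print(n,t,np.round(r['position'],1),round(r['confidence'],2))
s=read_state();print(s)
```

```text
scene console [225.9 311.5] 0.75
scene key_left_top [243.8 271. ] 0.48
scene key_mid_top [221.5 273.3] 0.49
scene key_right_top [198.7 279.3] 0.67
scene key_right_top [477.3 248.6] 0.65
scene collar [346.5 243.7] 0.56
scene cell_seat [411.2 240.4] 0.94
scene cell_seat [264.3 229.8] 0.91
scene cell_seat [349.8 245.5] 0.88
scene cell_seat [328.4 204.5] 0.79
scene collar_grip [349.2 225.7] 0.7
top console [388.8 234.7] 0.58
top key_left_top [378.  243.7] 0.37
top key_mid_top [391.4 239.5] 0.56
top key_right_top [413.3 246. ] 0.42
top collar [282.4 256.9] 0.79
top cell_seat [285.8 259.4] 0.76
top cell_seat [223.1 245.1] 0.74
top cell_seat [271.6 321.7] 0.72
top cell_seat [280.2 256.4] 0.71
top collar_grip [382.8 172. ] 0.7
top collar_grip [280.5 254. ] 0.69
{'clock': 0.8, 'qpos': array([-1.37177373,  0.62836915,  0.03847899,  1.51736667, -0.02703644,
        0.99628434, -0.01997783]), 'qd': array([-0.00060268,  0.00015012, -0.00112617, -0.00126769, -0.00035009,
        0.00067023,  0.0017909 ]), 'tau': array([ 7.89091246e-07, -5.63221765e+01,  1.22524571e+00, -1.93774617e+01,
        1.08100349e-02,  1.42978362e-03, -2.46746589e-05]), 'eef_pos': array([170.09180202, 627.39079916, 250.04372828]), 'tool_rot': array([ 3.14150413e+00, -8.29442050e-05,  2.87676517e+00]), 'force': array([-0.19909098, -0.32839448, -0.33167901]), 'torque': array([ 0.01441114, -0.01575337,  0.0442192 ]), 'gripper_force': 0.0, 'width': 85.54698164471883}
```

View pics/scene0.png

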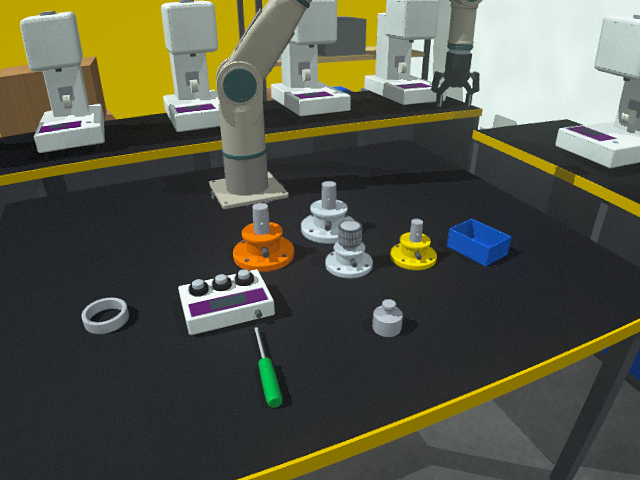

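View pics/top0.png

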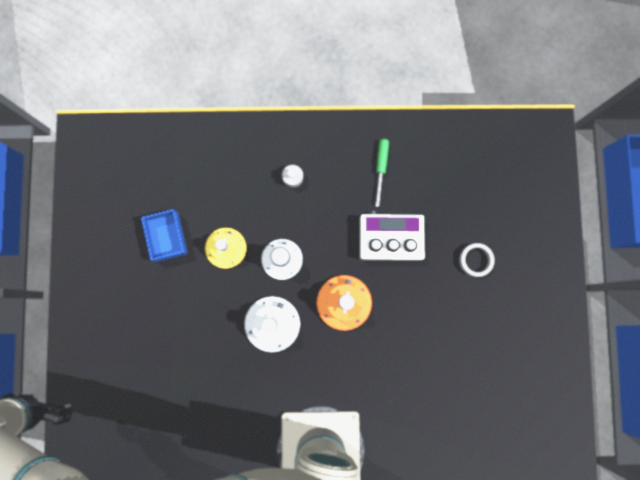

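The scene view shows the console with its keys at (198,287), (222,282) and (244,277), and four stands. In the top view the keys are at (376,244), (393,244) and (410,244), and the top edge is away from the robot, so +y is to the left.
Candidates for the check cell (scene / top): orange (263,245)/(345,302), yellow (415,245)/(225,247), large grey (328,212)/(272,323), small grey with knurled collar (349,250)/(281,259). I choose the small grey one: it is neither orange nor yellow, and it is the smaller of the other two. I'll check it in a close crop.

Run:
```python
from h import *
a=cv2.imread('pics/top0.png');b=cv2.imread('pics/scene0.png')
A=cv2.resize(a[195:295,250:430][:, :],None,fx=4,fy=4,interpolation=cv2.INTER_CUBIC)[:,:720]
B=cv2.resize(b[210:290,310:390],(200,200),interpolation=cv2.INTER_CUBIC)
C=cv2.resize(b[260:335,170:280],(440,200),interpolation=cv2.INTER_CUBIC)
o=np.zeros((600,720,3),np.uint8);o[:400]=A;o[400:,:200]=B;o[400:,200:640]=C
cv2.imwrite('pics/crop1.png',o)
d=np.load('top_d.npy')
K,_,Rm,t=cal('top'); print('top cam',-Rm.T@t); K,_,Rm,t=cal('scene'); print('scene cam',-Rm.T@t)
print(atd('top',(281,258),d[258,281]),atd('top',(393,244),d[244,393]),atd('top',(393,230),d[230,393]))
# height map segmentation: collar top ~ z 104
vv,uu=np.mgrid[190:300,240:440]
K,dist,Rm,t=cal('top')
q=cv2.undistortPoints(np.stack([uu.ravel(),vv.ravel()],1).astype(float).reshape(-1,1,2),K,dist).reshape(-1,2)
P=(Rm.T@((np.c_[q,np.ones(len(q))]*d[190:300,240:440].reshape(-1,1)).T-t[:,None])).T
def blob(m,n):
    X=P[m];print(n,len(X),X.mean(0).round(1),X.min(0).round(0),X.max(0).round(0));return X
L=uu.ravel()<320
blob(L&(P[:,2]>90)&(P[:,2]<125),'collar')
blob(L&(P[:,2]>40)&(P[:,2]<60),'flange')
X=blob(~L&(P[:,2]>35)&(P[:,2]<80)&(vv.ravel()<268),'console')
r=cv2.minAreaRect(X[:,:2].astype(np.float32));print(r)
Y=blob(~L&(P[:,2]>58)&(P[:,2]<80)&(vv.ravel()<268),'keys')
```

```text
top cam [ 378.78766081   22.43963163 1593.59260876]
scene cam [1342.31618941 -320.37079237  591.26273072]
[512.01963211  97.2942196  102.29252478] [ 548.48725504 -200.29904157   69.9679308 ] [ 589.03962751 -204.47279198   49.17223364]
collar 328 [517.4 100.9 105.5] [491.  76.  91.] [544. 126. 116.]
flange 205 [511.3  98.   51.2] [484.  67.  43.] [552. 135.  59.]
console 2725 [ 571.3 -200.5   48.7] [ 510. -287.   35.] [ 642. -116.   78.]
((576.0385131835938, -202.4237060546875), (171.3535614013672, 128.163330078125), 88.42660522460938)
keys 325 [ 547.9 -201.4   64.2] [ 529. -267.   58.] [ 566. -137.   78.]
```

View pics/crop1.png

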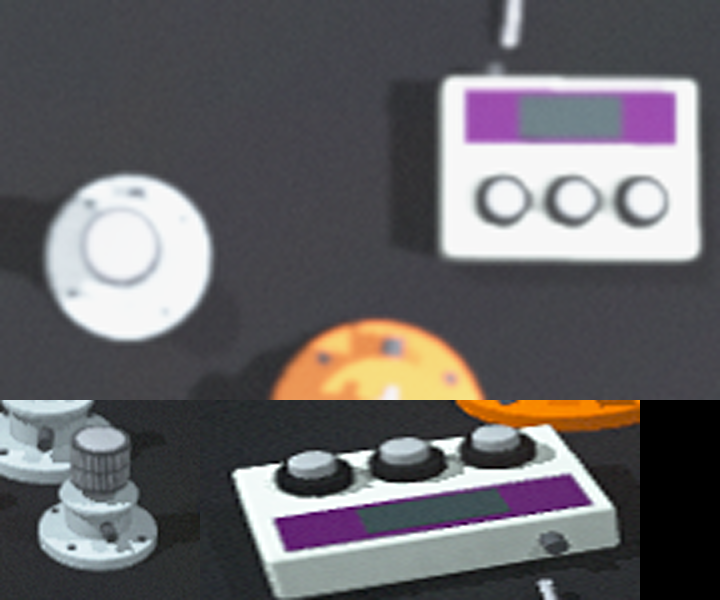

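The crop confirms the choice: a grey stand with a knurled collar, its top disc at about (280,256) in the top view. The console keys are clear too. Next I'll work out positions from both views.

Run:
```python
from h import *
T={'L':(375.4,244.4,67),'M':(393.3,244.4,67),'R':(410.1,244.6,67),'C':(279.9,256.1,104)}
S={'L':(243.6,273.6),'M':(220.1,278.5),'R':(198.1,283.7),'C':(350.1,224.9)}
for k in T:
    z=T[k][2];print(k,atz('top',T[k][:2],z).round(1),atz('scene',S[k],z).round(1))
# refine: threshold centroid
g=cv2.cvtColor(cv2.imread('pics/top0.png'),cv2.COLOR_BGR2GRAY)
for k in 'LMR':
    u,v=map(round,T[k][:2]);w=g[v-7:v+8,u-8:u+9].astype(np.uint8)
    yy,xx=np.mgrid[v-7:v+8,u-8:u+9]; m=((xx-u)**2+(yy-v)**2<=25)
    W=np.clip(w.astype(float)-120,0,80)*m; c=((xx*W).sum()/W.sum(),(yy*W).sum()/W.sum()); print(k,np.round(c,2),atz('top',c,67).round(1))
```

```text
L [ 548.4 -153.5   67. ] [ 558.2 -155.5   67. ]
M [ 547.7 -201.5   67. ] [ 556.5 -203.6   67. ]
R [ 546.6 -246.6   67. ] [ 557.1 -247.9   67. ]
C [516.9 100.  104. ] [519.2 102.1 104. ]
L [375.6  244.01] [ 549.4 -154.1   67. ]
M [393.34 244.11] [ 548.5 -201.6   67. ]
R [410.61 244.6 ] [ 546.6 -247.9   67. ]
```

Keys at x≈550, y≈-154/-202/-248. The collar axis is near (517,100). Going high to the left key with the fingers shut.

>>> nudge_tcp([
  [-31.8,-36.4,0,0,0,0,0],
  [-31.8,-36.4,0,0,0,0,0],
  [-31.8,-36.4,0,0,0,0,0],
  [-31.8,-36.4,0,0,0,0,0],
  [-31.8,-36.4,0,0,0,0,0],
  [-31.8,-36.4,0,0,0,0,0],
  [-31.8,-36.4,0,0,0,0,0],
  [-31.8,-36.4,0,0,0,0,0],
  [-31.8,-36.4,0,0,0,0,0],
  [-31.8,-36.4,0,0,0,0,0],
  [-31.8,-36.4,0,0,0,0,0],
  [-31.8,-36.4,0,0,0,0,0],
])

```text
refused: segments: the value is not of type 'object' (schema: type "object"). Nothing was moved.
```

I used the wrong layout. The manual says an object with one list for each field; once more.

>>> nudge_tcp(segments={"sx": [-31.8,-31.8,-31.8,-31.8,-31.8,-31.8,-31.8,-31.8,-31.8,-31.8,-31.8,-31.8],"sy": [-36.4,-36.4,-36.4,-36.4,-36.4,-36.4,-36.4,-36.4,-36.4,-36.4,-36.4,-36.4],"sz": [0,0,0,0,0,0,0,0,0,0,0,0],"wx": [0,0,0,0,0,0,0,0,0,0,0,0],"wy": [0,0,0,0,0,0,0,0,0,0,0,0],"wz": [0,0,0,0,0,0,0,0,0,0,0,0],"jaw": [0,0,0,0,0,0,0,0,0,0,0,0]})

```text
clock: 2.0
eef_pos: [424.9, 104.2, 250.4]
tool_rot: [3.141, 0.001, 2.877]
force: [0.8, -0.1, -0.9]
width: -0.0
gripper_force: 0.0
```

>>> nudge_tcp(segments={"sx": [-31.8,-31.8,-31.8,-31.8,-31.8,-31.8,0,0],"sy": [-36.4,-36.4,-36.4,-36.4,-36.4,-36.4,0,0],"sz": [0,0,0,0,0,0,0,0],"wx": [0,0,0,0,0,0,0,0],"wy": [0,0,0,0,0,0,0,0],"wz": [0,0,0,0,0,0,0,0],"jaw": [0,0,0,0,0,0,0,0]})

```text
clock: 2.8
eef_pos: [550.9, -156.0, 249.6]
tool_rot: [-3.142, -0.001, 2.874]
force: [0.0, 0.8, -0.1]
width: 0.3
gripper_force: 0.0
```

Create go.py:
```python
import sys
from h import *
s=read_state();r=R.from_euler('xyz',s['tool_rot'])
if len(sys.argv)>1:
    print('tool delta',r.inv().apply(np.array(list(map(float,sys.argv[1:4])))-s['eef_pos']).round(1))
print(s['clock'],s['eef_pos'].round(1),s['tool_rot'].round(3),s['force'].round(1),s['torque'].round(2),s['qpos'].round(2),s['width'])
```

```bash
python3 go.py 551 -154.5 90
```

```text
tool delta [  0.2   1.5 159.6]
2.8 [ 550.9 -156.   249.6] [-3.142e+00 -1.000e-03  2.874e+00] [ 0.   0.8 -0.1] [ 0.    0.07 -0.03] [ 0.13  0.52  0.14  1.74 -0.09  0.89  1.62] 0.328222643020827
```

>>> nudge_tcp(segments={"sx": [0,0,0,0,0],"sy": [1.5,0,0,0,0],"sz": [40,40,40,37,0],"wx": [0,0,0,0,0],"wy": [0,0,0,0,0],"wz": [0,0,0,0,0],"jaw": [0,0,0,0,0]})

```text
clock: 3.3
eef_pos: [547.6, -150.1, 88.9]
tool_rot: [3.141, -0.01, 2.879]
force: [-1.0, 0.2, 0.7]
width: 0.1
gripper_force: 0.0
```

Run:
```python
from h import *
im,d=cams.get_image('scene');a=cv2.resize(im[180:340,150:310],(600,600),interpolation=cv2.INTER_CUBIC)
cv2.imwrite('pics/k1.png',a)
```

```bash
python3 go.py 551 -154.5 81
```

```text
tool delta [-2.3 -3.  10.5]
3.35 [ 549.6 -151.1   91.5] [ 3.141 -0.006  2.879] [-0.4  0.4  0.6] [-0.   -0.04 -0.02] [ 0.16  0.74  0.1   1.87 -0.13  0.55  1.65] 0.043618530376120006
```

View pics/k1.png

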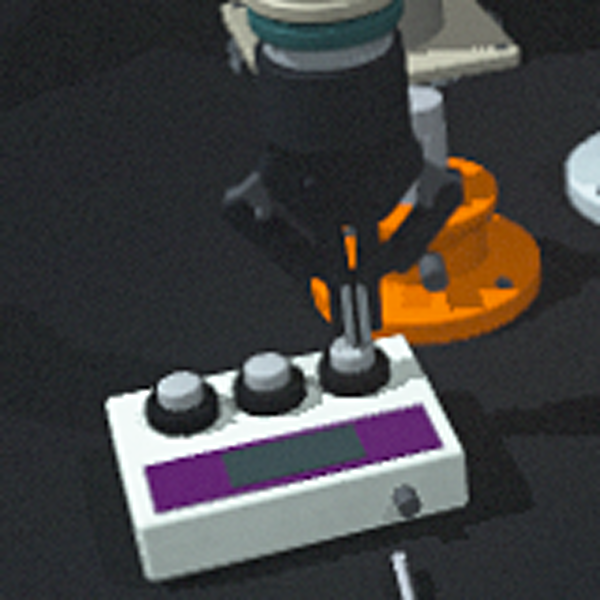

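The shut fingertips (crop 355,340) hang just above the left key (crop 352,352), slightly on the robot side. Pressing in small steps.

>>> nudge_tcp(segments={"sx": [-3,0,0,0,0,0],"sy": [0,0,0,0,0,0],"sz": [0,4,4,0,0,0],"wx": [0,0,0,0,0,0],"wy": [0,0,0,0,0,0],"wz": [0,0,0,0,0,0],"jaw": [0,0,0,0,0,0]})

```text
clock: 3.95
eef_pos: [554.8, -154.2, 85.5]
tool_rot: [3.141, 0.001, 2.877]
force: [0.1, 0.7, 0.5]
width: 0.2
gripper_force: 0.6
```

```bash
python3 go.py 553 -154.5 80
```

```text
tool delta [ 1.7 -0.8  5.5]
3.95 [ 554.8 -154.2   85.5] [3.141e+00 1.000e-03 2.877e+00] [0.1 0.7 0.5] [ 0.09 -0.12 -0.02] [ 0.16  0.75  0.1   1.86 -0.13  0.53  1.65] 0.22885050275862673
```

>>> nudge_tcp(segments={"sx": [0,0,0,0],"sy": [0,0,0,0],"sz": [4,0,0,0],"wx": [0,0,0,0],"wy": [0,0,0,0],"wz": [0,0,0,0],"jaw": [0,0,0,0]})

```text
clock: 4.35
eef_pos: [554.8, -154.2, 81.2]
tool_rot: [3.142, 0.001, 2.877]
force: [1.6, 0.1, 3.0]
width: -0.0
gripper_force: 1.6
```

```bash
python3 go.py 553 -154.5 80
```

```text
tool delta [ 1.7 -0.8  1.2]
4.35 [ 554.8 -154.2   81.2] [3.142e+00 1.000e-03 2.877e+00] [1.6 0.1 3. ] [ 0.03 -0.33  0.  ] [ 0.16  0.76  0.1   1.86 -0.13  0.52  1.65] -0.014482573860924117
```

>>> nudge_tcp(segments={"sx": [0,0,0],"sy": [0,0,0],"sz": [2,0,0],"wx": [0,0,0],"wy": [0,0,0],"wz": [0,0,0],"jaw": [0,0,0]})

```text
clock: 4.65
eef_pos: [554.8, -154.2, 79.7]
tool_rot: [3.141, 0.001, 2.877]
force: [-1.0, 1.4, 9.2]
width: 0.0
gripper_force: 4.4
```

>>> nudge_tcp(segments={"sx": [0,0,0],"sy": [0,0,0],"sz": [1,0,0],"wx": [0,0,0],"wy": [0,0,0],"wz": [0,0,0],"jaw": [0,0,0]})

```text
clock: 4.95
eef_pos: [554.8, -154.2, 79.5]
tool_rot: [3.141, 0.001, 2.877]
force: [-0.7, 2.4, 15.6]
width: -0.0
gripper_force: 7.9
```

Left key bottomed: the force rises sharply at TCP z 79.7. Now the right key.

>>> nudge_tcp(segments={"sx": [0,-7.3,-7.3,-7.3,0,0,0,0,0],"sy": [0,-30.5,-30.5,-30.5,0,0,0,0,0],"sz": [-25,0,0,0,10,6,0,0,0],"wx": [0,0,0,0,0,0,0,0,0],"wy": [0,0,0,0,0,0,0,0,0],"wz": [0,0,0,0,0,0,0,0,0],"jaw": [0,0,0,0,0,0,0,0,0]})

```text
clock: 5.85
eef_pos: [551.8, -246.9, 87.0]
tool_rot: [3.141, -0.0, 2.879]
force: [0.4, -0.3, 0.3]
width: 0.1
gripper_force: 0.0
```

```bash
python3 go.py 552 -248.5 80
```

```text
tool delta [-0.6 -1.5  7. ]
5.85 [ 551.8 -246.9   87. ] [ 3.141 -0.     2.879] [ 0.4 -0.3  0.3] [0.02 0.02 0.  ] [ 0.32  0.78  0.08  1.78 -0.11  0.59  1.78] 0.1374066980241215
```

>>> nudge_tcp(segments={"sx": [0,0,0,0,0,0],"sy": [-1.5,0,0,0,0,0],"sz": [3,3,2,0,0,0],"wx": [0,0,0,0,0,0],"wy": [0,0,0,0,0,0],"wz": [0,0,0,0,0,0],"jaw": [0,0,0,0,0,0]})

```text
clock: 6.45
eef_pos: [551.7, -249.2, 79.8]
tool_rot: [3.141, 0.001, 2.877]
force: [0.1, 2.1, 7.8]
width: -0.3
gripper_force: 3.6
```

>>> nudge_tcp(segments={"sx": [0,0,0],"sy": [0,0,0],"sz": [1,0,0],"wx": [0,0,0],"wy": [0,0,0],"wz": [0,0,0],"jaw": [0,0,0]})

```text
clock: 6.75
eef_pos: [551.8, -249.2, 79.6]
tool_rot: [3.141, 0.001, 2.877]
force: [-2.0, 2.4, 13.9]
width: 0.3
gripper_force: 6.8
```

Right key bottomed. Now the middle key.

>>> nudge_tcp(segments={"sx": [0,5.6,5.6,0,0,0,0,0],"sy": [0,22.8,22.8,0,0,0,0,0],"sz": [-25,0,0,10,6,0,0,0],"wx": [0,0,0,0,0,0,0,0],"wy": [0,0,0,0,0,0,0,0],"wz": [0,0,0,0,0,0,0,0],"jaw": [0,0,0,0,0,0,0,0]})

```text
clock: 7.55
eef_pos: [552.1, -203.8, 87.0]
tool_rot: [-3.141, 0.0, 2.875]
force: [0.3, 0.0, 0.5]
width: 0.0
gripper_force: 0.0
```

```bash
python3 go.py 552 -202 80
```

```text
tool delta [0.5 1.7 7. ]
7.55 [ 552.1 -203.8   87. ] [-3.141  0.     2.875] [0.3 0.  0.5] [-0.05 -0.01  0.02] [ 0.25  0.76  0.09  1.82 -0.12  0.56  1.72] 0.031963363432173715
```

>>> nudge_tcp(segments={"sx": [0,0,0,0,0,0],"sy": [0,0,0,0,0,0],"sz": [3,3,2,0,0,0],"wx": [0,0,0,0,0,0],"wy": [0,0,0,0,0,0],"wz": [0,0,0,0,0,0],"jaw": [0,0,0,0,0,0]})

```text
clock: 8.15
eef_pos: [552.6, -203.7, 79.8]
tool_rot: [-3.141, 0.001, 2.876]
force: [-0.8, -1.8, 5.8]
width: -0.1
gripper_force: 3.5
```

>>> nudge_tcp(segments={"sx": [0,0,0],"sy": [0,0,0],"sz": [1,0,0],"wx": [0,0,0],"wy": [0,0,0],"wz": [0,0,0],"jaw": [0,0,0]})

```text
clock: 8.45
eef_pos: [552.6, -203.7, 79.6]
tool_rot: [-3.141, 0.002, 2.876]
force: [-2.9, -0.1, 13.9]
width: -0.2
gripper_force: 6.9
```

All three keys pressed in order. Now over the collar with the fingers open.

>>> nudge_tcp(segments={"sx": [0,0,16.2,16.2,16.2,16.2,16.2,16.2,16.2,0,0,0],"sy": [0,0,40.7,40.7,40.7,40.7,40.7,40.7,40.7,0,0,0],"sz": [-50,-50,0,0,0,0,0,0,0,0,0,0],"wx": [0,0,0,0,0,0,0,0,0,0,0,0],"wy": [0,0,0,0,0,0,0,0,0,0,0,0],"wz": [0,0,0,0,0,0,0,0,0,0,0,0],"jaw": [0,0,85,85,85,85,85,85,85,85,85,85]})

```text
clock: 9.65
eef_pos: [517.4, 100.7, 177.8]
tool_rot: [-3.141, -0.0, 2.875]
force: [-1.1, -0.8, 0.5]
width: 85.1
gripper_force: 0.0
```

```bash
python3 go.py 518 101 91
```

Run:
```python
from h import *
for n in('scene','top'):
    im,d=cams.get_image(n)
    for t in('collar_grip','collar'):
        for r in models.mark_of(t,n)[:3]:print(n,t,np.round(r['position'],1),atz(n,r['position'],91 if 'grip' in t else 62).round(1),r['confidence'])
    if n=='scene':cv2.imwrite('pics/c1.png',cv2.resize(im[130:290,270:430],(600,600),interpolation=cv2.INTER_CUBIC))
```

```text
tool delta [-0.5  0.6 86.8]
9.65 [517.4 100.7 177.8] [-3.141 -0.     2.875] [-1.1 -0.8  0.5] [-0.01 -0.04 -0.03] [-0.35  0.56  0.15  1.94 -0.13  0.66  1.19] 85.13824881364553
scene collar_grip [347.5 231.7] [523.9  93.7  91. ] 0.81
scene collar [346.8 242.4] [521.1  94.1  62. ] 0.66
top collar [169.7 237.4] [575.  398.2  62. ] 0.45
```

View pics/c1.png

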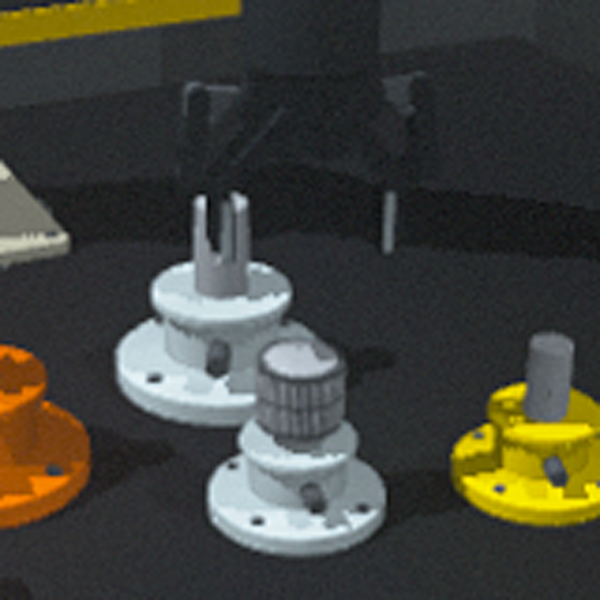

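The open fingers (crop about (237,215) and (388,222)) straddle the collar's axis (crop 302,360). The neighbouring stands are clear. Descending.

>>> nudge_tcp(segments={"sx": [0,0,0,0,0,0,0,0],"sy": [0,0,0,0,0,0,0,0],"sz": [25,25,20,10,6,0,0,0],"wx": [0,0,0,0,0,0,0,0],"wy": [0,0,0,0,0,0,0,0],"wz": [0,0,0,0,0,0,0,0],"jaw": [85,85,85,85,85,85,85,85]})

```text
clock: 10.75
eef_pos: [518.0, 102.1, 92.8]
tool_rot: [3.141, 0.001, 2.877]
force: [0.2, 0.1, -0.9]
width: 85.1
gripper_force: 0.0
```

```bash
python3 go.py 518 101 91
```

```text
tool delta [-0.3 -1.   1.8]
10.75 [518.  102.1  92.8] [3.141e+00 1.000e-03 2.877e+00] [ 0.2  0.1 -0.9] [-0.04 -0.01  0.01] [-0.32  0.7   0.11  1.99 -0.16  0.46  1.21] 85.12903646840364
```

>>> nudge_tcp(segments={"sx": [0,0,0,0,0],"sy": [-1,0,0,0,0],"sz": [1.8,0,0,0,0],"wx": [0,0,0,0,0],"wy": [0,0,0,0,0],"wz": [0,0,0,0,0],"jaw": [56,56,54,53,53]})

```text
clock: 11.25
eef_pos: [517.1, 100.8, 90.2]
tool_rot: [-3.141, -0.0, 2.877]
force: [-0.7, -0.5, 1.6]
width: 53.2
gripper_force: 0.3
```

>>> nudge_tcp(segments={"sx": [0,0,0,0],"sy": [0,0,0,0],"sz": [0,0,0,0],"wx": [0,0,0,0],"wy": [0,0,0,0],"wz": [0,0,0,0],"jaw": [48,48,48,48]})

```text
clock: 11.65
eef_pos: [517.1, 100.8, 90.2]
tool_rot: [-3.141, -0.0, 2.877]
force: [-0.3, -1.1, 2.4]
width: 50.9
gripper_force: 61.9
```

```bash
python3 go.py 518 101 91
```

```text
tool delta [-0.8  0.5 -0.8]
11.65 [517.1 100.8  90.2] [-3.141 -0.     2.877] [-0.3 -1.1  2.4] [-0.28  0.1  -0.04] [-0.32  0.7   0.11  1.99 -0.16  0.46  1.22] 50.89497718254592
```

Gripped (62 N). Turn clockwise (about +z of the tool), then push onto the pins.

>>> nudge_tcp(segments={"sx": [0,0,0,0],"sy": [0,0,0,0],"sz": [0,0,0,0],"wx": [0,0,0,0],"wy": [0,0,0,0],"wz": [0.1,0.1,0.1,0],"jaw": [48,48,48,48]})

```text
clock: 12.05
eef_pos: [517.7, 101.4, 90.3]
tool_rot: [3.141, 0.001, 2.577]
force: [1.0, -0.7, 1.8]
width: 50.8
gripper_force: 62.0
```

```bash
python3 go.py
```

```text
12.05 [517.7 101.4  90.3] [3.141e+00 1.000e-03 2.577e+00] [ 1.  -0.7  1.8] [-0.06 -0.06 -0.03] [-0.37  0.71  0.19  1.99 -0.27  0.46  1.02] 50.750402496718436
```

>>> nudge_tcp(segments={"sx": [0,0,0,0,0],"sy": [0,0,0,0,0],"sz": [1.5,1,0,0,0],"wx": [0,0,0,0,0],"wy": [0,0,0,0,0],"wz": [0,0,0,0,0],"jaw": [48,48,48,48,48]})

```text
clock: 12.55
eef_pos: [517.6, 101.3, 88.4]
tool_rot: [3.14, 0.001, 2.579]
force: [-0.1, 0.7, 8.5]
width: 50.7
gripper_force: 62.9
```

```bash
python3 go.py 518 101 91
```

```text
tool delta [-0.5 -0.1 -2.6]
12.55 [517.6 101.3  88.4] [3.140e+00 1.000e-03 2.579e+00] [-0.1  0.7  8.5] [-0.    0.1   0.03] [-0.37  0.71  0.18  2.   -0.27  0.46  1.03] 50.712408728452075
```

On the pins at z 88.4. Searching clockwise with a light push.

>>> nudge_tcp(segments={"sx": [0,0,0],"sy": [0,0,0],"sz": [1,0,0],"wx": [0,0,0],"wy": [0,0,0],"wz": [0.05,0.05,0],"jaw": [48,48,48]})

```text
clock: 12.85
eef_pos: [518.2, 101.1, 88.2]
tool_rot: [3.139, 0.001, 2.477]
force: [-1.7, 0.1, 15.2]
width: 50.9
gripper_force: 63.4
```

>>> nudge_tcp(segments={"sx": [0,0,0],"sy": [0,0,0],"sz": [0,0,0],"wx": [0,0,0],"wy": [0,0,0],"wz": [0.05,0.05,0],"jaw": [48,48,48]})

```text
clock: 13.15
eef_pos: [518.3, 100.7, 88.2]
tool_rot: [3.139, 0.002, 2.377]
force: [-1.0, -1.8, 15.3]
width: 50.6
gripper_force: 63.4
```

>>> nudge_tcp(segments={"sx": [0,0,0],"sy": [0,0,0],"sz": [0,0,0],"wx": [0,0,0],"wy": [0,0,0],"wz": [0.05,0.05,0],"jaw": [48,48,48]})

```text
clock: 13.45
eef_pos: [518.2, 100.4, 88.2]
tool_rot: [3.14, 0.001, 2.276]
force: [-1.1, -1.6, 15.7]
width: 50.9
gripper_force: 63.4
```

```bash
python3 go.py
```

```text
13.45 [518.2 100.4  88.2] [3.140e+00 1.000e-03 2.276e+00] [-1.1 -1.6 15.7] [-0.39  0.39 -0.08] [-0.42  0.72  0.26  2.   -0.38  0.47  0.83] 50.86349324032077
```

>>> nudge_tcp(segments={"sx": [0,0,0],"sy": [0,0,0],"sz": [0,0,0],"wx": [0,0,0],"wy": [0,0,0],"wz": [0.05,0.05,0],"jaw": [48,48,48]})

```text
clock: 13.75
eef_pos: [518.2, 100.4, 88.2]
tool_rot: [3.139, 0.001, 2.176]
force: [-1.7, -0.8, 15.7]
width: 50.3
gripper_force: 63.4
```

>>> nudge_tcp(segments={"sx": [0,0,0],"sy": [0,0,0],"sz": [0,0,0],"wx": [0,0,0],"wy": [0,0,0],"wz": [0.05,0.05,0],"jaw": [48,48,48]})

```text
clock: 14.05
eef_pos: [518.2, 100.4, 88.2]
tool_rot: [3.139, 0.001, 2.076]
force: [-0.9, -1.6, 15.9]
width: 50.6
gripper_force: 63.5
```

```bash
python3 go.py
```

```text
14.05 [518.2 100.4  88.2] [3.139e+00 1.000e-03 2.076e+00] [-0.9 -1.6 15.9] [-0.36  0.39 -0.05] [-0.45  0.73  0.31  2.   -0.45  0.48  0.7 ] 50.58235966823381
```

>>> nudge_tcp(segments={"sx": [0,0,0],"sy": [0,0,0],"sz": [0,0,0],"wx": [0,0,0],"wy": [0,0,0],"wz": [0.05,0.05,0],"jaw": [48,48,48]})

```text
clock: 14.35
eef_pos: [518.2, 100.5, 88.2]
tool_rot: [3.139, 0.001, 1.976]
force: [-0.4, -1.2, 16.4]
width: 51.0
gripper_force: 63.5
```

>>> nudge_tcp(segments={"sx": [0,0,0],"sy": [0,0,0],"sz": [0,0,0],"wx": [0,0,0],"wy": [0,0,0],"wz": [0.05,0.05,0],"jaw": [48,48,48]})

```text
clock: 14.65
eef_pos: [518.1, 100.4, 88.2]
tool_rot: [3.139, 0.0, 1.876]
force: [-1.8, -0.7, 16.6]
width: 50.6
gripper_force: 63.5
```

```bash
python3 go.py
```

```text
14.65 [518.1 100.4  88.2] [3.139 0.    1.876] [-1.8 -0.7 16.6] [-0.33  0.34 -0.03] [-0.48  0.73  0.36  2.   -0.52  0.5   0.57] 50.556495078615804
```

Turned 1.0 rad so far. Continuing.

>>> nudge_tcp(segments={"sx": [0,0,0],"sy": [0,0,0],"sz": [0,0,0],"wx": [0,0,0],"wy": [0,0,0],"wz": [0.05,0.05,0],"jaw": [48,48,48]})

```text
clock: 14.95
eef_pos: [518.3, 100.5, 88.2]
tool_rot: [3.139, 0.0, 1.776]
force: [-1.8, -1.8, 15.7]
width: 50.6
gripper_force: 63.5
```

>>> nudge_tcp(segments={"sx": [0,0,0],"sy": [0,0,0],"sz": [0,0,0],"wx": [0,0,0],"wy": [0,0,0],"wz": [0.05,0.05,0],"jaw": [48,48,48]})

```text
clock: 15.25
eef_pos: [518.3, 100.5, 88.2]
tool_rot: [3.139, -0.0, 1.676]
force: [-1.1, -2.2, 16.6]
width: 50.9
gripper_force: 63.5
```

```bash
python3 go.py;  python3 - <<'E'
from h import *
im,d=cams.get_image('scene');cv2.imwrite('pics/c2.png',cv2.resize(im[160:290,290:420],(600,600),interpolation=cv2.INTER_CUBIC))
E
```

```text
15.25 [518.3 100.5  88.2] [ 3.139 -0.     1.676] [-1.1 -2.2 16.6] [-0.27  0.39 -0.14] [-0.51  0.74  0.42  2.   -0.59  0.51  0.43] 50.909315024405444
```

View pics/c2.png

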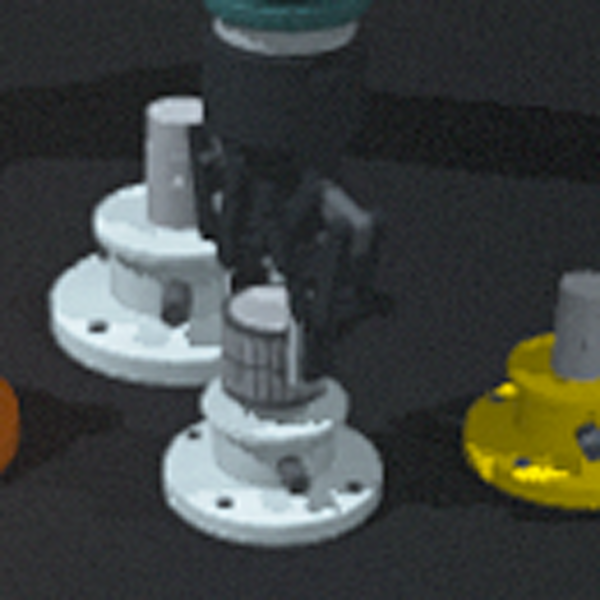

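>>> nudge_tcp(segments={"sx": [0,0,0],"sy": [0,0,0],"sz": [0,0,0],"wx": [0,0,0],"wy": [0,0,0],"wz": [0.05,0.05,0],"jaw": [48,48,48]})

```text
clock: 15.6
eef_pos: [518.3, 100.5, 88.2]
tool_rot: [3.139, -0.001, 1.576]
force: [-1.2, -0.8, 16.0]
width: 50.4
gripper_force: 63.5
```

```bash
python3 go.py
```

```text
15.6 [518.3 100.5  88.2] [ 3.139e+00 -1.000e-03  1.576e+00] [-1.2 -0.8 16. ] [-0.27  0.36 -0.07] [-0.53  0.75  0.44  2.   -0.62  0.52  0.37] 50.432475916837355
```

The collar is still held between the pads (crop 265,345) on the small grey cell, with the neighbouring stands clear. No drop yet, so I'll turn further.

>>> nudge_tcp(segments={"sx": [0,0,0],"sy": [0,0,0],"sz": [0,0,0],"wx": [0,0,0],"wy": [0,0,0],"wz": [0.05,0.05,0],"jaw": [48,48,48]})

```text
clock: 15.9
eef_pos: [518.3, 100.5, 88.2]
tool_rot: [3.139, -0.001, 1.476]
force: [-1.1, -1.5, 15.6]
width: 50.8
gripper_force: 63.4
```

```bash
python3 go.py
```

```text
15.9 [518.3 100.5  88.2] [ 3.139e+00 -1.000e-03  1.476e+00] [-1.1 -1.5 15.6] [-0.23  0.44 -0.08] [-0.55  0.76  0.47  2.   -0.66  0.53  0.3 ] 50.766358187352665
```

>>> nudge_tcp(segments={"sx": [0,0,0],"sy": [0,0,0],"sz": [0,0,0],"wx": [0,0,0],"wy": [0,0,0],"wz": [0.05,0.05,0],"jaw": [48,48,48]})

```text
clock: 16.2
eef_pos: [518.2, 100.7, 87.9]
tool_rot: [3.139, -0.001, 1.377]
force: [-0.2, -0.4, 13.7]
width: 51.4
gripper_force: 63.1
```

```bash
python3 go.py
```

```text
16.2 [518.2 100.7  87.9] [ 3.139e+00 -1.000e-03  1.377e+00] [-0.2 -0.4 13.7] [-0.09  0.24 -0.04] [-0.56  0.76  0.5   2.   -0.69  0.55  0.23] 51.35096230244601
```

Something has changed: z and force are both down. Small step more, then push.

>>> nudge_tcp(segments={"sx": [0,0,0],"sy": [0,0,0],"sz": [0,0,0],"wx": [0,0,0],"wy": [0,0,0],"wz": [0.04,0,0],"jaw": [48,48,48]})

```text
clock: 16.5
eef_pos: [518.2, 100.9, 87.7]
tool_rot: [3.14, -0.001, 1.338]
force: [0.1, 0.6, 11.1]
width: 50.7
gripper_force: 62.9
```

```bash
python3 go.py
```

```text
16.5 [518.2 100.9  87.7] [ 3.140e+00 -1.000e-03  1.338e+00] [ 0.1  0.6 11.1] [ 0.01  0.1  -0.07] [-0.57  0.77  0.51  2.   -0.7   0.55  0.2 ] 50.69808872742528
```

>>> nudge_tcp(segments={"sx": [0,0,0],"sy": [0,0,0],"sz": [0,1,0],"wx": [0,0,0],"wy": [0,0,0],"wz": [0.03,0,0],"jaw": [48,48,48]})

```text
clock: 16.8
eef_pos: [518.2, 101.2, 86.6]
tool_rot: [3.14, -0.002, 1.308]
force: [0.2, 0.1, 9.7]
width: 51.0
gripper_force: 62.8
```

```bash
python3 go.py
```

```text
16.8 [518.2 101.2  86.6] [ 3.140e+00 -2.000e-03  1.308e+00] [0.2 0.1 9.7] [ 0.11  0.04 -0.08] [-0.57  0.77  0.51  2.   -0.71  0.55  0.18] 51.041722971164404
```

The keyways are taking the pins. Pushing home in steps.

>>> nudge_tcp(segments={"sx": [0,0,0,0],"sy": [0,0,0,0],"sz": [1,1,0,0],"wx": [0,0,0,0],"wy": [0,0,0,0],"wz": [0.03,0,0,0],"jaw": [48,48,48,48]})

```text
clock: 17.2
eef_pos: [518.4, 101.3, 84.8]
tool_rot: [3.14, -0.002, 1.277]
force: [0.5, 0.7, 10.5]
width: 50.7
gripper_force: 63.0
```

```bash
python3 go.py
```

```text
17.2 [518.4 101.3  84.8] [ 3.140e+00 -2.000e-03  1.277e+00] [ 0.5  0.7 10.5] [ 0.17 -0.04 -0.36] [-0.58  0.77  0.52  2.   -0.72  0.55  0.16] 50.72090655045475
```

>>> nudge_tcp(segments={"sx": [0,0,0],"sy": [0,0,0],"sz": [1,1,0],"wx": [0,0,0],"wy": [0,0,0],"wz": [0,0,0],"jaw": [48,48,48]})

```text
clock: 17.5
eef_pos: [518.4, 101.4, 83.2]
tool_rot: [3.139, -0.003, 1.276]
force: [-0.6, 1.0, 12.2]
width: 50.6
gripper_force: 63.3
```

```bash
python3 go.py
```

```text
17.5 [518.4 101.4  83.2] [ 3.139e+00 -3.000e-03  1.276e+00] [-0.6  1.  12.2] [ 0.25  0.1  -0.43] [-0.57  0.78  0.51  2.   -0.73  0.55  0.16] 50.62695344180819
```

Torque about z shows a key flank rubbing, so I'll ease back a little and keep pushing.

>>> nudge_tcp(segments={"sx": [0,0,0],"sy": [0,0,0],"sz": [0,0,0],"wx": [0,0,0],"wy": [0,0,0],"wz": [-0.03,0,0],"jaw": [48,48,48]})

```text
clock: 17.8
eef_pos: [518.4, 101.4, 83.1]
tool_rot: [3.139, -0.003, 1.304]
force: [-0.3, 1.2, 14.1]
width: 51.1
gripper_force: 63.2
```

```bash
python3 go.py
```

```text
17.8 [518.4 101.4  83.1] [ 3.139e+00 -3.000e-03  1.304e+00] [-0.3  1.2 14.1] [ 0.28  0.08 -0.82] [-0.57  0.78  0.51  2.   -0.72  0.54  0.18] 51.066323086017974
```

>>> nudge_tcp(segments={"sx": [0,0,0,0,0],"sy": [0,0,0,0,0],"sz": [1,1,1,0,0],"wx": [0,0,0,0,0],"wy": [0,0,0,0,0],"wz": [0,0,0,0,0],"jaw": [48,48,48,48,48]})

```text
clock: 18.3
eef_pos: [518.6, 101.4, 81.4]
tool_rot: [3.139, -0.004, 1.304]
force: [-4.2, 1.4, 26.0]
width: 51.1
gripper_force: 64.6
```

```bash
python3 go.py
```

```text
18.3 [518.6 101.4  81.4] [ 3.139 -0.004  1.304] [-4.2  1.4 26. ] [ 0.26  0.78 -0.88] [-0.57  0.78  0.5   2.   -0.72  0.54  0.19] 51.142506290782755
```

That was the wrong way: the flank pushes clockwise. Turn clockwise.

>>> nudge_tcp(segments={"sx": [0,0,0],"sy": [0,0,0],"sz": [-1,0,0],"wx": [0,0,0],"wy": [0,0,0],"wz": [0.04,0.04,0],"jaw": [48,48,48]})

```text
clock: 18.6
eef_pos: [518.6, 101.3, 80.6]
tool_rot: [3.139, -0.002, 1.227]
force: [1.4, 0.2, 7.5]
width: 51.2
gripper_force: 62.6
```

```bash
python3 go.py
```

```text
18.6 [518.6 101.3  80.6] [ 3.139e+00 -2.000e-03  1.227e+00] [1.4 0.2 7.5] [ 0.09 -0.19 -0.11] [-0.58  0.78  0.52  2.   -0.75  0.55  0.13] 51.16728873686168
```

>>> nudge_tcp(segments={"sx": [0,0,0],"sy": [0,0,0],"sz": [0,0,0],"wx": [0,0,0],"wy": [0,0,0],"wz": [0.04,0,0],"jaw": [48,48,48]})

```text
clock: 18.9
eef_pos: [518.4, 101.2, 80.3]
tool_rot: [3.14, -0.002, 1.188]
force: [0.7, 0.3, 6.5]
width: 50.8
gripper_force: 62.5
```

```bash
python3 go.py
```

```text
18.9 [518.4 101.2  80.3] [ 3.140e+00 -2.000e-03  1.188e+00] [0.7 0.3 6.5] [ 0.1  -0.2  -0.07] [-0.59  0.79  0.53  2.   -0.76  0.55  0.1 ] 50.82262468820765
```

Free. Push home.

>>> nudge_tcp(segments={"sx": [0,0,0,0],"sy": [0,0,0,0],"sz": [1,1,0,0],"wx": [0,0,0,0],"wy": [0,0,0,0],"wz": [0,0,0,0],"jaw": [48,48,48,48]})

```text
clock: 19.3
eef_pos: [518.4, 101.2, 78.7]
tool_rot: [3.14, -0.002, 1.188]
force: [0.2, 0.6, 11.4]
width: 50.8
gripper_force: 62.8
```

```bash
python3 go.py
```

```text
19.3 [518.4 101.2  78.7] [ 3.140e+00 -2.000e-03  1.188e+00] [ 0.2  0.6 11.4] [ 0.11  0.05 -0.  ] [-0.58  0.79  0.53  2.   -0.76  0.55  0.1 ] 50.809592220095006
```

>>> nudge_tcp(segments={"sx": [0,0,0],"sy": [0,0,0],"sz": [1,0,0],"wx": [0,0,0],"wy": [0,0,0],"wz": [0,0,0],"jaw": [48,48,48]})

```text
clock: 19.6
eef_pos: [518.4, 101.2, 78.6]
tool_rot: [3.14, -0.003, 1.188]
force: [-1.2, 0.4, 20.3]
width: 50.9
gripper_force: 63.8
```

```bash
python3 go.py
```

```text
19.6 [518.4 101.2  78.6] [ 3.140e+00 -3.000e-03  1.188e+00] [-1.2  0.4 20.3] [ 0.12  0.62 -0.09] [-0.58  0.79  0.53  2.01 -0.76  0.55  0.11] 50.851322372197764
```

Hard stop at z 78.6, which is 11.7 mm of travel with 20 N of push. One look before handing in.

>>> nudge_tcp(segments={"sx": [0,0,0,0],"sy": [0,0,0,0],"sz": [0.5,0,0,0],"wx": [0,0,0,0],"wy": [0,0,0,0],"wz": [0,0,0,0],"jaw": [48,48,48,48]})

```text
clock: 20.0
eef_pos: [518.4, 101.2, 78.6]
tool_rot: [3.14, -0.003, 1.188]
force: [-2.0, 0.3, 24.7]
width: 50.7
gripper_force: 64.5
```

```bash
python3 go.py
```

Run:
```python
from h import *
im,d=cams.get_image('scene');cv2.imwrite('pics/c3.png',cv2.resize(im[190:290,300:400],(600,600),interpolation=cv2.INTER_CUBIC))
```

```text
20.0 [518.4 101.2  78.6] [ 3.140e+00 -3.000e-03  1.188e+00] [-2.   0.3 24.7] [0.15 1.   0.03] [-0.58  0.79  0.53  2.01 -0.76  0.55  0.11] 50.72934592376482
```

View pics/c3.png

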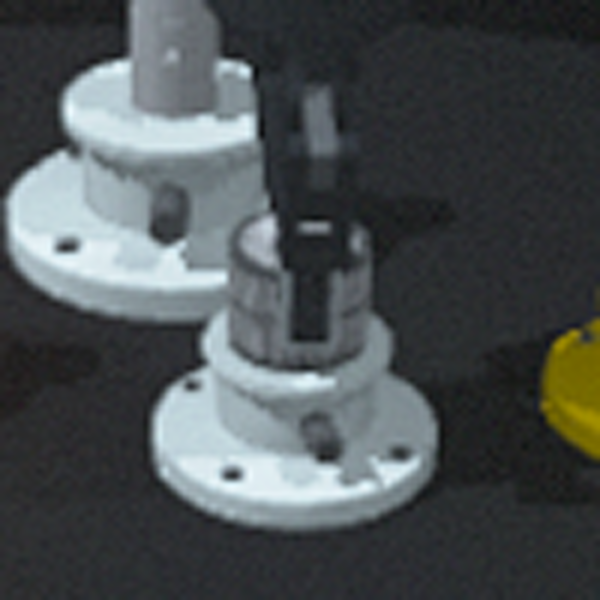

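The collar's underside (crop 300,360) lies on the flange and the fingertips (crop 310,345) clear it. Handing in while holding it down.

```bash
python3 -c "
from cell import ctrl
print(ctrl.finish_job())"
```

```text
the job is handed in; nothing more can be done
None
```

I pressed the keys left, right, then middle, each to its stop, then turned the collar onto its pins, pushed it home and handed the job in at about 20 s, still holding it down with about 25 N; the hand-in returned no verdict.

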